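# Find the blind bush with the gauge pin and scrap it

### The arm

A 6-joint arm with a two-finger parallel gripper is mounted at the origin on a cart in front of the work surface, level with it; the furniture and walls round the work are solid. World frame = base frame: x ahead of the robot, y to its left, z up, the work surface at z = 0. Lengths are in m, angles in rad, forces in N, time in s.
With the tool pointing down it reaches from about 0.225 to 0.725 m from the base axis. Payload 3.1 kg.
Tool frame: the origin (TCP) lies at the very end of the fingers, on their centre line; the grasp point (between the pads) lies 19 mm behind it; z points along the fingers, y is the line along which they close (so a half turn about z gives the same grasp; the last joint's range is limited). The gripper opens to 85 mm and grips with 20 to 120 N. Pads are 22 mm wide; open, the fingers measure 114 mm over their backs; the gripper's body (76 mm by 85 mm) begins 54 mm behind the grasp point. The pads swing forward as they close: fully open they stand 13 mm farther back than shut.
Start: joints at [0.987, 0.048, 0.099, 1.622, 0, 1.443], TCP at [0.231, 0.471, 0.231] pointing down, gripper open.
Joint ranges: [-2.91, 2.91], [-0.99, 1.94], [-1.21, 1.42], [-2.12, 2.29], [-1.49, 1.47], [-3.14, 3.14]. Speed limits (rad/s): [2.79, 2.79, 3.14, 3.14, 3.14, 3.14].

### API

Orientations are given as a unit quaternion [x, y, z, w].
In Python, from rig import r gives the robot as it stands. The module is installed in compiled form; this text tells all that it offers. Calls block until the motion is done:
- r.move_pose(position, orientation): joint-space move of the TCP to a pose.
- r.servo_line(position, rotation=None, max_speed=0.15): straight line of the TCP; rotation=None keeps the orientation; max_speed is the mean speed in m/s.
- r.movej(angles): joint-space move.
- r.gripper_open() and r.gripper_close(grasp_force=None): open the fingers fully, or close them until they stop; grasp_force is the grip in N (None keeps the last).
- r.sleep(seconds).
- r.ik(position, orientation): joint angles nearest the present ones, or None.
- r.read_state(): the state.
- r.read_camera(name): name is "scene" or "side" or "wrist"; returns (picture, depth): 400x640x3 uint8, blue, green, red; 400x640 float32, m along the optical axis (not along the pixel's ray), 0 where there is no reading.
- r.get_calibration(name): a dict with "camera_matrix" (3x3 intrinsics, pixels), "world_to_cam" (4x4, takes a point from world to camera coordinates). Camera axes: x right, y up, looking along -z (the intrinsics and any distortion apply to the point x, -y, -z); pixel columns grow to the right and rows downward; lengths in m; the calibration is good to about 2 mm. The wrist camera is an equidistant fisheye: a pixel r from the principal point sees the ray r / f radians off the axis. A picture is of the moment at which its call begins: read the wrist's pose just before it. get_calibration takes no time and is no camera call; for the wrist camera it gives the pose at the moment of the call.
A pose or a line that the arm cannot do raises r.Unreachable and nothing moves.
- r.hand_in(): hands the job in; it is judged then, once.
The state is a dict: "clock": time; "joints": joint angles; "joint_velocities": joint speeds; "joint_efforts": joint torques, N m; "ee_pos": TCP position; "ee_rot": TCP orientation; "wrist_force": force on the tool from outside, world axes, zero at the start; "wrist_torque": the same for the moment, N m; "grip_width": finger opening in m; "grasp_force": force on a finger pad.
Only numpy, scipy, OpenCV 4.12 (cv2) and the standard library are available. Lean on these libraries where they do the work, as an engineer would, in place of code of your own. Each camera call takes 0.05 s, during which the arm holds its last target. There are 200 camera calls.

### The job

One of the three steel bushes in the sloping gauge stand was bored blind by mistake. Probe the bores with the gauge pin: where a bore goes right through, push the pin on down until the trip button under that bush is well down (it stays down), so that in the end the buttons of both through-bored bushes are down. Then put the pin back in its holder and put the blind bush in the scrap tray; the two good bushes stay in their seats throughout and everything else is left where it is.

Things in the scene. Friction and masses are not known exactly. Their poses are not given: they have to be found in the camera images.
- gauge_stand: Fixed stand: grey base 120 x 260 mm with posts that carry a sloping aluminium plate with three round seats in a row. Origin: centre of the base underside on the table; z up, y along the row, -x to the low front edge, which looks roughly to the robot's right. The plate slopes 30 deg: every seat, with its bush, leans 30 deg from vertical to the front; its upward axis is (-0.5, 0, 0.866) in the stand frame.
- seat_1 (a point): Centre of the floor of the seat at the stand's +y end (near the robot), 55 mm above the table; the seats are 80 mm apart. A seat is a round pocket 12 mm deep (measured along the leaning seat axis), 39 mm wide, holding one bush. In its floor is a 13 mm square hole with the trip button.
- seat_2 (a point): Centre of the floor of the seat in the middle, 55 mm above the table; the seats are 80 mm apart. A seat is a round pocket 12 mm deep (measured along the leaning seat axis), 39 mm wide, holding one bush. In its floor is a 13 mm square hole with the trip button.
- seat_3 (a point): Centre of the floor of the seat at the stand's -y end (far from the robot), 55 mm above the table; the seats are 80 mm apart. A seat is a round pocket 12 mm deep (measured along the leaning seat axis), 39 mm wide, holding one bush. In its floor is a 13 mm square hole with the trip button.
- trip_1 (a joint): Brass trip button (10 mm across) in the floor of seat_1, its head 1 mm below the seat floor: travel in m along the seat axis, 0 = up, 0.010 = fully down. It yields to about 3 N and stays where it is pushed. With a bush in the seat it can be reached only by the pin, through the bush's bore.
- trip_2 (a joint): Brass trip button (10 mm across) in the floor of seat_2, its head 1 mm below the seat floor: travel in m along the seat axis, 0 = up, 0.010 = fully down. It yields to about 3 N and stays where it is pushed. With a bush in the seat it can be reached only by the pin, through the bush's bore.
- trip_3 (a joint): Brass trip button (10 mm across) in the floor of seat_3, its head 1 mm below the seat floor: travel in m along the seat axis, 0 = up, 0.010 = fully down. It yields to about 3 N and stays where it is pushed. With a bush in the seat it can be reached only by the pin, through the bush's bore.
- bush_a: Steel bush, 36 mm across, 45 mm long, 0.18 to 0.35 kg, 12 mm bore open at the top. It stands in one of the seats (any), lower 12 mm in the pocket, axis along the seat axis. Origin: centre of the lower end; z along the axis, up. Two of the three are bored right through; in the other the bore ends on solid metal 23 mm below the top. Outside all look alike; which is blind is not told.
- bush_b: Steel bush, 36 mm across, 45 mm long, 0.18 to 0.35 kg, 12 mm bore open at the top. It stands in one of the seats (any), lower 12 mm in the pocket, axis along the seat axis. Origin: centre of the lower end; z along the axis, up. Two of the three are bored right through; in the other the bore ends on solid metal 23 mm below the top. Outside all look alike; which is blind is not told.
- bush_c: Steel bush, 36 mm across, 45 mm long, 0.18 to 0.35 kg, 12 mm bore open at the top. It stands in one of the seats (any), lower 12 mm in the pocket, axis along the seat axis. Origin: centre of the lower end; z along the axis, up. Two of the three are bored right through; in the other the bore ends on solid metal 23 mm below the top. Outside all look alike; which is blind is not told.
- gauge_pin: Loose steel pin, 105 mm long, 60 g: lower 60 mm a shaft 8 mm across with chamfered tip, upper 45 mm a round grip 16 mm across with a flat shoulder underneath. Origin: centre of the tip; z along the pin towards the grip. At first it stands upright in pin_holder, shoulder on the rim, tip 10 mm above the table.
- pin_holder: Fixed upright square black post, 32 x 32 mm, with a 12 mm bore from the top, 62 mm deep; rim 70 mm above the table; on a round foot of 60 mm diameter. Origin: centre of the foot's underside on the table; z up. It and the scrap tray may be on either side of the stand.
- scrap_tray: Fixed open grey plastic tray, 110 (its x) x 130 (its y) x 30 mm high, walls and floor 4 mm. Origin: centre of its underside on the table; z up.
- bobbin_1: Bystander: bobbin of copper wire with black flanges, 65 mm across, 63 mm high, on the table behind the stand. Origin: centre of its underside.
- bobbin_2: Bystander: bobbin of dark red wire with white flanges, 63 mm across, 51 mm high, behind the stand. Origin: centre of its underside.
- small_coil: Bystander: small ring coil wound with dark red wire, 58 x 90 x 22 mm, behind the stand. Origin: centre of its underside.
Not all that is in view belongs to the job. What is shaped like the pin_holder but blue is not meant.

How it is judged:
By the outcome, as a careful person would: the job done as asked, in the order asked, and still so for the second after the job is handed in, with the robot touching nothing.
It also fails if it takes over 69 s, if anything falls off the work surface, if the arm or the gripper's body presses on something with over 40 N, if the wrist force passes 120 N, or if a joint passes its speed limit or range.

## Working session

There is one attempt and no reset: what is moved stays moved. The work goes in short steps, each a Python script; the robot and the scene stay as the last script left them, time stands still between calls to the robot, and variables do not carry over. Pictures are saved under pics/ and viewed, at most 10 in all, crops included, and the job is handed in when it is done.

```bash
mkdir -p pics; python3 - <<'E'
from rig import r
import cv2,numpy as np
for n in ("scene","side"):
    p,d=r.read_camera(n); c=r.get_calibration(n)
    cv2.imwrite(f"pics/{n}0.png",p); np.savez(f"{n}0.npz",p=p,d=d,K=c["camera_matrix"],T=c["world_to_cam"])
    print(n,{k:np.round(v,4).tolist() if not isinstance(v,(str,dict)) else v for k,v in c.items()})
s=r.read_state();print(s)
E
```

```text
scene {'camera_matrix': [[451.2904, 0.0, 321.1026], [0.0, 451.2904, 194.6614], [0.0, 0.0, 1.0]], 'world_to_cam': [[0.7019, -0.712, 0.0201, -0.4548], [0.3818, 0.4, 0.8332, -0.262], [-0.6013, -0.5772, 0.5525, -0.9671], [0.0, 0.0, 0.0, 1.0]]}
side {'camera_matrix': [[447.9548, 0.0, 320.9035], [0.0, 447.9548, 202.7136], [0.0, 0.0, 1.0]], 'world_to_cam': [[-0.8194, 0.5732, -0.0087, 0.5211], [-0.5169, -0.7322, 0.4435, 0.2446], [0.2478, 0.3679, 0.8962, -1.3826], [0.0, 0.0, 0.0, 1.0]]}
{'clock': 0.1, 'joints': array([ 9.87187500e-01,  4.86512012e-02,  9.77318261e-02,  1.62199319e+00,
       -3.65124828e-07,  1.44296979e+00]), 'joint_velocities': array([-0.00117409, -0.0016188 ,  0.0055614 , -0.00037319, -0.00017491,
       -0.00166429]), 'joint_efforts': array([ 3.24865388e-03, -3.39849687e+01,  3.20936716e+01,  1.58004009e-02,
       -2.19607255e-04, -7.26380129e-07]), 'ee_pos': array([0.23080137, 0.47092654, 0.23023609]), 'ee_rot': array([ 2.25923572e-01,  9.74144455e-01, -9.91941994e-04, -3.68333176e-04]), 'wrist_force': array([ 0.32766329, -0.13461607,  0.35038828]), 'wrist_torque': array([0.05876883, 0.01850794, 0.01045326]), 'grasp_force': 0.0, 'grip_width': 0.08537863242147538}
```

View pics/scene0.png

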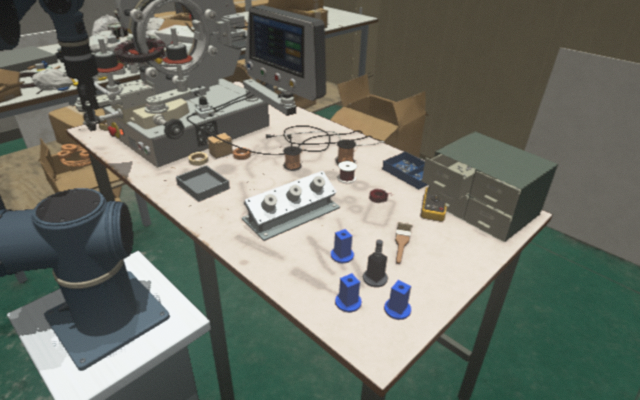

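View pics/side0.png

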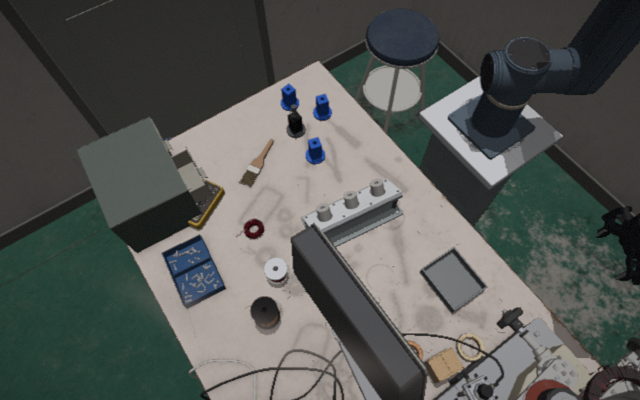

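Scene: the black holder with the pin is at scene (376,262) / side (296,122). Three blue posts are decoys, at scene (343,245), (348,291), (399,299). The stand has its bushes at scene (268,208), (295,197), (322,185), and the tray is at (203,183). I pick the black post. Next I'll measure from depth.

```bash
cat > h.py <<'E'
import numpy as np,cv2
def cloud(n):
    z=np.load(n+"0.npz");K,T,d=z["K"],z["T"],z["d"]
    v,u=np.mgrid[:400,:640]
    P=np.stack([(u-K[0,2])/K[0,0]*d,-(v-K[1,2])/K[1,1]*d,-d,np.ones_like(d)],-1)
    W=P@np.linalg.inv(T).T
    W[d<=0]=np.nan
    return W[...,:3],z["p"]
E
python3 - <<'E'
from h import *
for n,pts in (("scene",[(376,262),(378,243),(376,282),(268,208),(295,197),(322,185),(203,183),(180,183),(230,184),(300,215),(343,235),(348,280),(399,290),(347,170),(347,147),(292,155),(378,195)]),("side",[(296,122),(295,114),(324,210),(350,198),(377,186),(453,280)])):
    W,p=cloud(n)
    for u,v in pts: print(n,u,v,np.round(W[v,u],3))
# top-view map, colour, 2 mm/px ; x up, y left ; x 0.1..0.9  y -0.5..0.5
    m=np.zeros((400,500,3),np.uint8);zb=np.full((400,500),-9.)
    f=np.isfinite(W[...,0])&(W[...,2]>-.02)&(W[...,2]<.2)
    Q,C=W[f],p[f];o=np.argsort(Q[:,2]);Q,C=Q[o],C[o]
    r=np.int32((.9-Q[:,0])/.002);c=np.int32((.5-Q[:,1])/.002);k=(r>=0)&(r<400)&(c>=0)&(c<500)
    m[r[k],c[k]]=C[k];cv2.imwrite(f"pics/top_{n}.png",m)
a=[cv2.imread(f"pics/top_{n}.png") for n in("scene","side")]
cv2.imwrite("pics/top.png",cv2.resize(np.hstack([x[50:,50:450] for x in a]),(800,350)))
E
```

```text
scene 376 262 [ 0.487 -0.333  0.066]
scene 378 243 [ 0.495 -0.327  0.114]
scene 376 282 [ 0.487 -0.34   0.008]
scene 268 208 [ 0.442 -0.004  0.072]
scene 295 197 [ 0.521 -0.023  0.079]
scene 322 185 [ 0.609 -0.039  0.087]
scene 203 183 [0.439 0.312 0.007]
scene 180 183 [0.379 0.342 0.019]
scene 230 184 [0.502 0.258 0.001]
scene 300 215 [ 0.538 -0.025  0.011]
scene 343 235 [ 0.51  -0.211  0.062]
scene 348 280 [ 0.4   -0.325  0.064]
scene 399 290 [ 0.448 -0.426  0.073]
scene 347 170 [0.772 0.01  0.048]
scene 347 147 [0.857 0.087 0.069]
scene 292 155 [0.7   0.186 0.059]
scene 378 195 [ 0.789 -0.105  0.002]
side 296 122 [ 0.506 -0.313  0.057]
side 295 114 [ 0.503 -0.319  0.088]
side 324 210 [ 0.617 -0.012  0.105]
side 350 198 [ 0.542 -0.002  0.104]
side 377 186 [0.462 0.009 0.101]
side 453 280 [0.432 0.305 0.004]
```

View pics/top.png

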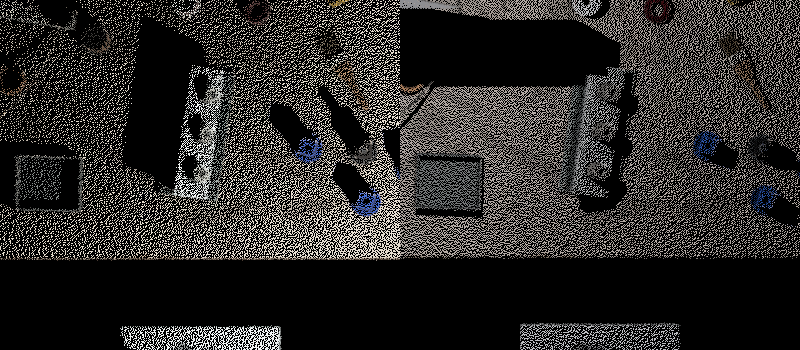

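Top view confirms the stand at roughly (0.54,-0.01), turned about -9°; the holder is at about (0.50,-0.325) and the tray at about (0.435,0.31). Next I'll take close wrist looks.

```bash
cat >> h.py <<'E'
from scipy.spatial.transform import Rotation as R
def stand_frame(yaw): # yaw of row direction near->far (world)
    d=np.array([np.cos(yaw),np.sin(yaw),0]);y=-d;z=np.array([0,0,1.]);return np.stack([np.cross(y,z),y,z],1)
def quat(x,y,z): return R.from_matrix(np.stack([x,y,z],1)).as_quat()
def tool_q(zt,yt): # tool z, approx y
    zt=zt/np.linalg.norm(zt);yt=yt-zt*(zt@yt);yt/=np.linalg.norm(yt);return quat(np.cross(yt,zt),yt,zt)
def wcloud(d,K,T):
    v,u=np.mgrid[:d.shape[0],:d.shape[1]];f=K[0,0]
    a=(u-K[0,2])/f;b=(v-K[1,2])/K[1,1];th=np.hypot(a,b)+1e-9;t=np.tan(th)/th
    P=np.stack([a*t*d,-b*t*d,-d,np.ones_like(d)],-1);W=(P@np.linalg.inv(T).T)[...,:3];W[d<=0]=np.nan
    return W
def wray(u,v,K,T):
    a=(u-K[0,2])/K[0,0];b=(v-K[1,2])/K[1,1];th=np.hypot(a,b)+1e-9;s=np.sin(th)/th
    C=np.linalg.inv(T);return C[:3,3],C[:3,:3]@np.array([a*s,-b*s,-np.cos(th)])
def wproj(p,K,T):
    q=T[:3,:3]@p+T[:3,3];x,y,z=q[0],-q[1],-q[2];rr=np.hypot(x,y)+1e-12;th=np.arctan2(rr,z);return K[0,2]+K[0,0]*th*x/rr,K[1,2]+K[1,1]*th*y/rr
def look(r,name):
    c=r.get_calibration("wrist");s=r.read_state();p,d=r.read_camera("wrist")
    cv2.imwrite(f"pics/{name}.png",p);np.savez(name+".npz",p=p,d=d,K=c["camera_matrix"],T=c["world_to_cam"],pos=s["ee_pos"],q=s["ee_rot"])
    return p,d
E
python3 - <<'E'
from rig import r
from h import *
S=stand_frame(-.165);ax=S@[-.5,0,.866]
top2=np.array([.538,-.012,.094])
for sg in(1,-1):
  for nm,yt in(("slope",S@[.866,0,.5]),("row",S[:,1])):
    q=tool_q(-ax,sg*yt)
    out=[]
    for i in(-1,0,1):
      for h in(-.03,.02,.12):
        j=r.ik(top2-S[:,1]*.08*i+ax*h,q);out.append(None if j is None else np.round(j,2).tolist())
    print(sg,nm,[o is not None for o in out],out[4])
    for hh in (.08,.2):
      j=r.ik([.5,-.325,hh],tool_q(np.array([0,0,-1.]),sg*S[:,0 if nm=="slope" else 1]));print("  holder",None if j is None else np.round(j,2))
E
```

```text
1 slope [True, True, True, True, True, True, True, True, True] [-0.46, 0.16, -0.1, 1.47, 0.5, -0.34]
  holder [-0.69  0.25  0.02  1.34  0.   -0.52]
  holder [-0.69  0.23  0.24  1.58  0.   -0.52]
1 row [True, True, True, True, True, True, True, True, True] [-0.46, 0.16, -0.1, 1.47, 0.5, -1.91]
  holder [-0.69  0.25  0.02  1.34  0.   -2.09]
  holder [-0.69  0.23  0.24  1.58  0.   -2.09]
-1 slope [True, True, True, True, True, True, True, True, True] [-0.46, 0.16, -0.1, 1.47, 0.5, 2.81]
  holder [-0.69  0.25  0.02  1.34  0.    2.62]
  holder [-0.69  0.23  0.24  1.58  0.    2.62]
-1 row [True, True, True, True, True, True, True, True, True] [-0.46, 0.16, -0.1, 1.47, 0.5, 1.23]
  holder [-0.69  0.25  0.02  1.34  0.    1.05]
  holder [-0.69  0.23  0.24  1.58  0.    1.05]
```

```bash
python3 - <<'E'
from rig import r
from h import *
S=stand_frame(-.165);ax=S@[-.5,0,.866]
top2=np.array([.538,-.012,.094])
r.move_pose(top2+ax*.14,tool_q(-ax,S@[.866,0,.5])); look(r,"w1")
c=r.get_calibration("wrist");s=r.read_state()
M=np.eye(4);M[:3,:3]=R.from_quat(s["ee_rot"]).as_matrix();M[:3,3]=s["ee_pos"]
print(np.round(c["world_to_cam"]@M,4),c["camera_matrix"])
r.move_pose([.5,-.325,.22],tool_q(np.array([0,0,-1.]),S[:,0])); look(r,"w2")
print(r.read_state()["clock"])
cv2.imwrite("pics/w12.png",np.vstack([cv2.imread("pics/w1.png"),cv2.imread("pics/w2.png")])[:, :])
a=np.hstack([cv2.imread("pics/w1.png"),cv2.imread("pics/w2.png")]);cv2.imwrite("pics/w12.png",cv2.resize(a,(800,250)))
E
```

```text
[[ 6.000e-04  1.000e+00  4.000e-04 -1.300e-03]
 [ 9.489e-01 -7.000e-04  3.157e-01 -3.330e-02]
 [ 3.157e-01  2.000e-04 -9.489e-01 -1.610e-01]
 [ 0.000e+00  0.000e+00  0.000e+00  1.000e+00]] [[309.70691629   0.         320.04547567]
 [  0.         309.70691629 199.45019098]
 [  0.           0.           1.        ]]
3.4
```

View pics/w1.png

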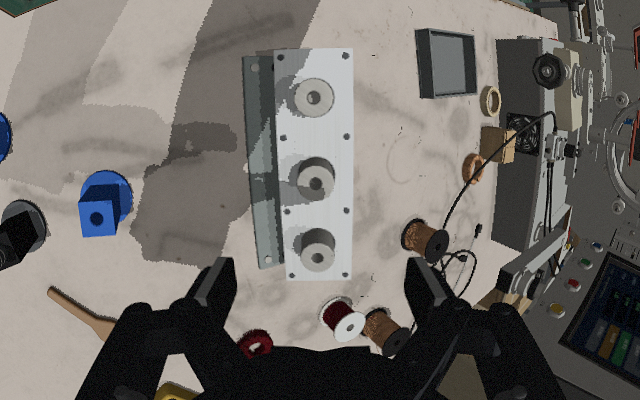

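View pics/w2.png

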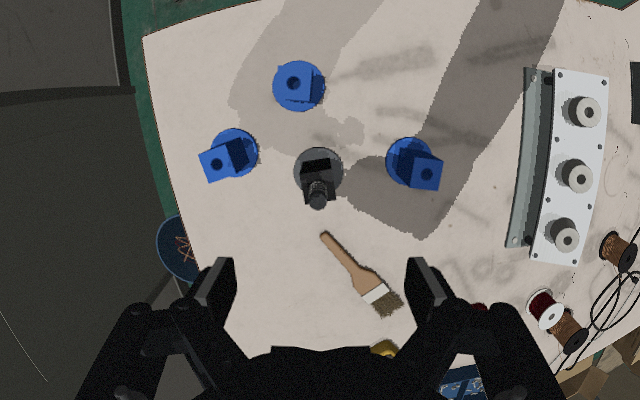

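w1 shows bush tops at (314,98), (317,183) and (318,250). w2 confirms the black post, with the pin's grip head at (318,200), between three blue posts. Now I'll fit centres from wrist depth.

```bash
python3 - <<'E'
from h import *
z=np.load("w1.npz");W=wcloud(z["d"],z["K"],z["T"])
# plate plane from white pixels patch
P=W[60:275,285:350].reshape(-1,3);P=P[np.isfinite(P[:,0])]
rng=np.random.default_rng(0);best=0
for _ in range(300):
    a=P[rng.choice(len(P),3,False)];n=np.cross(a[1]-a[0],a[2]-a[0]);n/=np.linalg.norm(n)
    k=abs((P-a[0])@n)<.0015
    if k.sum()>best:best=k.sum();K=k
c=P[K].mean(0);n=np.linalg.svd(P[K]-c)[2][2];n*=np.sign(n[2])
print("n",n.round(4),"tilt",np.degrees(np.arccos(n[2])),"front yaw",np.degrees(np.arctan2(n[1],n[0])),"inl",best,len(P),"std",((P[K]-c)@n).std())
h=(P-c)@n;print("hist",np.histogram(h,bins=np.arange(-.02,.05,.003)))
e2=np.cross(n,[0,0,1.]);e2/=np.linalg.norm(e2);e1=np.cross(e2,n)
for (u,v) in((314,98),(317,183),(318,250)):
    w=W[v-28:v+28,u-28:u+28].reshape(-1,3);w=w[np.isfinite(w[:,0])]
    hh=(w-c)@n;t=w[abs(hh-.033)<.004];ht=np.median((t-c)@n)
    q=np.stack([(t-c)@e1,(t-c)@e2],1).astype(np.float32)
    (x,y),rad=cv2.minEnclosingCircle(q);m=q.mean(0);
    # pixel-ray check of bore centroid
    C=c+n*ht
    print(u,v,"N",len(t),"ht",ht.round(4),"minenc",(C+x*e1+y*e2).round(4),rad,"mean",(C+m[0]*e1+m[1]*e2).round(4))
# colour based: ellipse fit of top faces ray-plane intersect
g=cv2.cvtColor(z["p"],cv2.COLOR_BGR2GRAY)
z2=np.load("w2.npz");W2=wcloud(z2["d"],z2["K"],z2["T"]);w=W2[150:230,280:350].reshape(-1,3);w=w[np.isfinite(w[:,0])]
print("pin z hist",np.histogram(w[:,2],bins=np.arange(-.005,.13,.005))[0])
t=w[w[:,2]>.108];print(len(t),t.mean(0),cv2.minEnclosingCircle(t[:,:2].astype(np.float32)),t[:,2].max())
t=w[(w[:,2]>.067)&(w[:,2]<.074)];print("rim",len(t),cv2.minAreaRect(t[:,:2].astype(np.float32)))
o=cv2.resize(z2["p"][150:230,270:370],None,fx=4,fy=4,interpolation=cv2.INTER_NEAREST)
o1=cv2.resize(z["p"][60:290,250:380],None,fx=2.6,fy=2.6);o=cv2.copyMakeBorder(o,0,o1.shape[0]-o.shape[0],0,0,0);cv2.imwrite("pics/crop.png",np.hstack([o,o1]))
E
```

```text
n [-0.0679 -0.4952  0.8661] tilt 29.990251740094813 front yaw -97.81265790299184 inl 9615 13913 std 0.0006432538900591148
hist (array([   0,    2,   36,   29,   36,   83, 9232,  908,   74,  127,  113,
         85,   92,   98,   81,   92,  139, 2521,  157,    0,    0,    0,
          0]), array([-0.02 , -0.017, -0.014, -0.011, -0.008, -0.005, -0.002,  0.001,
        0.004,  0.007,  0.01 ,  0.013,  0.016,  0.019,  0.022,  0.025,
        0.028,  0.031,  0.034,  0.037,  0.04 ,  0.043,  0.046,  0.049]))
314 98 N 1072 ht 0.0329 minenc [ 0.4534 -0.0032  0.0941] 0.018175657838582993 mean [ 0.4534 -0.0031  0.0941]
317 183 N 960 ht 0.0328 minenc [ 0.532  -0.0142  0.0939] 0.01822962798178196 mean [ 0.5316 -0.014   0.094 ]
318 250 N 759 ht 0.0328 minenc [ 0.6112 -0.0251  0.0938] 0.018285872414708138 mean [ 0.61   -0.0249  0.0939]
pin z hist [1435 1896  785   30   24   22   28   31   26   27   30   27   39   34
  289  396   19   22   24   25   30   36   25  143  136    0]
287 [ 0.50085929 -0.32459906  0.11459905] ((0.5014336705207825, -0.32460644841194153), 0.008350059390068054) 0.1175872188784699
rim 667 ((0.5016663074493408, -0.3247780203819275), (0.03291749209165573, 0.03265426307916641), 0.3285571336746216)
```

View pics/crop.png

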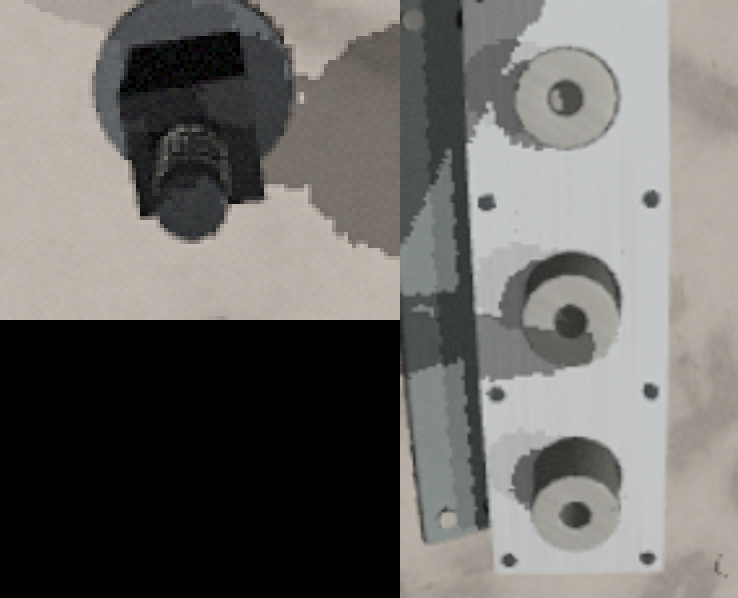

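The fit is clean: tilt 30.0°, pitch 79.5 mm, pin at (0.5014,-0.3246). Next I grip the pin and hover it over bush 2.

```bash
cat >> h.py <<'E'
S=stand_frame(np.radians(-7.85));ax=S@[-.5,0,np.sqrt(.75)]
TOP=np.array([[.4532,-.0032,.0941],[.5318,-.0141,.0940],[.6108,-.0251,.0939]])
QT=tool_q(-ax,S@[.866,0,.5]);QD=tool_q(np.array([0,0,-1.]),S[:,0])
PIN=np.array([.5014,-.3246]);L=.071 # tip ahead of TCP
E
python3 - <<'E'
from rig import r
from h import *
r.servo_line([*PIN,.12],QD,max_speed=.15);r.servo_line([*PIN,.081],max_speed=.08)
r.gripper_close(40);s=r.read_state();print(s["grip_width"],s["grasp_force"],s["wrist_force"],s["ee_pos"])
r.servo_line([*PIN,.20],max_speed=.15)
r.move_pose(TOP[1]+ax*(L+.05),QT)
r.servo_line(TOP[1]+ax*(L+.012),max_speed=.1)
r.sleep(.2);look(r,"w3");s=r.read_state();print(s["clock"],s["grip_width"],s["wrist_force"],s["ee_pos"]-TOP[1]-ax*(L+.012))
p=cv2.imread("pics/w3.png");cv2.imwrite("pics/w3c.png",cv2.resize(p[100:330,200:440],None,fx=2.5,fy=2.5))
z=np.load("w3.npz");
for h in(0,.012): print(wproj(TOP[1]+ax*h,z["K"],z["T"]))
E
```

```text
0.013765825696687233 38.899662494659424 [-0.51446566 -0.06305349  1.08780969] [ 0.50153234 -0.32474654  0.08128593]
8.1833 0.013960959650203284 [-0.65175994  0.32651005 -0.11005542] [ 0.00044541 -0.00054211  0.00071226]
(np.float64(318.533926443694), np.float64(207.40256587121908))
(np.float64(318.44333801246995), np.float64(212.93669262625255))
```

View pics/w3c.png

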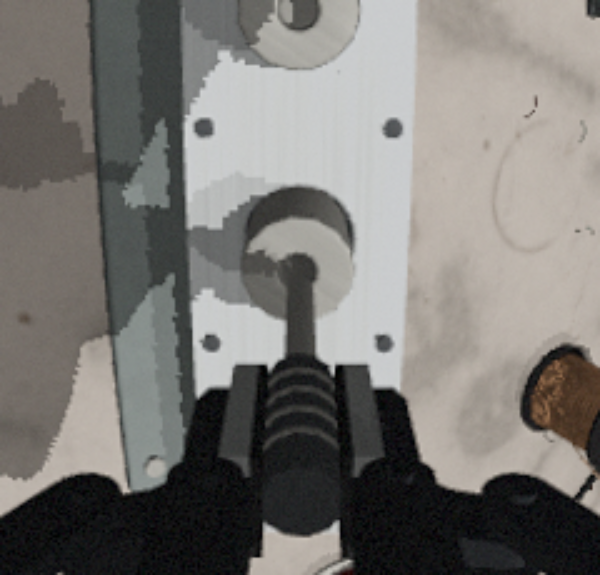

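Tip at about (320,210) is lined up with the bore at about (319,205), as the projection predicts. Probing.

```bash
cat >> h.py <<'E'
def probe(r,i):
    """returns True if through; button pushed; pin retracted to 12 mm above"""
    f0=r.read_state()["wrist_force"]@ax;through=True;log=[]
    def go(h,sp=.06):
        r.servo_line(TOP[i]+ax*(L+h),max_speed=sp);r.sleep(.05);s=r.read_state()
        f=s["wrist_force"]-f0*0;fa=f@ax-f0;log.append((h,round(fa,1),np.round(S.T@f,1).tolist(),round((s["ee_pos"]-TOP[i])@ax-L,4)));return fa
    for h in(-.004,-.019,-.022,-.0245,-.027,-.035,-.045,-.049,-.052,-.054,-.0555):
        if go(h)>(10 if h>-.045 else 22):
            through=h<-.045;break
    r.servo_line(TOP[i]+ax*(L+.012),max_speed=.12)
    for l in log:print(l)
    s=r.read_state();print("bush",i+1,"through",through,"clock",s["clock"],"grip",s["grip_width"]);return through
E
python3 - <<'E'
from rig import r
from h import *
probe(r,1)
E
```

```text
(-0.004, np.float64(-0.5), [0.1, 0.6, -0.7], np.float64(-0.0044))
(-0.019, np.float64(-0.4), [0.3, -0.3, -0.6], np.float64(-0.0193))
(-0.022, np.float64(-0.3), [-0.1, 0.1, -0.7], np.float64(-0.022))
(-0.0245, np.float64(-0.1), [-0.3, -0.4, -0.5], np.float64(-0.0246))
(-0.027, np.float64(-0.3), [-0.1, 0.5, -0.7], np.float64(-0.0271))
(-0.035, np.float64(-0.0), [-0.2, -0.3, -0.4], np.float64(-0.0355))
(-0.045, np.float64(-0.1), [-0.5, 0.7, -0.7], np.float64(-0.0454))
(-0.049, np.float64(0.2), [-0.0, 0.9, 0.0], np.float64(-0.0491))
(-0.052, np.float64(1.1), [-0.2, 0.2, 0.9], np.float64(-0.0521))
(-0.054, np.float64(0.9), [0.0, 0.4, 0.9], np.float64(-0.054))
(-0.0555, np.float64(3.3), [-1.2, -0.0, 2.9], np.float64(-0.0553))
bush 2 through True clock 12.6167 grip 0.013691881479981067
```

Bush 2 is through. The pushing force stayed low, so I'll push to a hard stop to be sure, then do the same for the others.

```bash
sed -i 's/for h in(-.004.*/for h in(-.019,-.022,-.0245,-.027,-.045,-.054,-.0555,-.0565,-.0575,-.0585,-.0595):/; s/else 22):/else 12):/' h.py
python3 - <<'E'
from rig import r
from h import *
probe(r,1)
r.servo_line(TOP[1]+ax*(L+.02));r.servo_line(TOP[2]+ax*(L+.02),max_speed=.15);r.servo_line(TOP[2]+ax*(L+.008),max_speed=.06)
r.sleep(.1);look(r,"w4");p=cv2.imread("pics/w4.png");cv2.imwrite("pics/w4c.png",cv2.resize(p[100:330,200:440],None,fx=2.5,fy=2.5))
z=np.load("w4.npz");print([wproj(TOP[2]+ax*h,z["K"],z["T"]) for h in(0,.008)],r.read_state()["clock"])
probe(r,2)
E
```

```text
(-0.019, np.float64(0.2), [0.1, 0.3, -0.4], np.float64(-0.0188))
(-0.022, np.float64(0.6), [-0.1, -0.4, -0.0], np.float64(-0.0219))
(-0.0245, np.float64(-0.5), [0.3, -0.5, -1.1], np.float64(-0.0246))
(-0.027, np.float64(-0.7), [0.8, -0.1, -0.9], np.float64(-0.0272))
(-0.045, np.float64(-0.2), [-0.1, 0.0, -0.9], np.float64(-0.0454))
(-0.054, np.float64(0.2), [0.2, -0.3, -0.3], np.float64(-0.0542))
(-0.0555, np.float64(2.1), [-1.4, -0.3, 1.0], np.float64(-0.0552))
(-0.0565, np.float64(6.5), [-3.1, 0.4, 5.1], np.float64(-0.0554))
(-0.0575, np.float64(9.6), [-4.8, 1.8, 7.7], np.float64(-0.0556))
(-0.0585, np.float64(13.1), [-6.5, 3.4, 10.8], np.float64(-0.0558))
bush 2 through True clock 17.025 grip 0.014290920628196138
[(np.float64(318.20200148100383), np.float64(210.8869555329436)), (np.float64(318.1384965534874), np.float64(214.68210579364288))] 18.4583
(-0.019, np.float64(0.1), [-0.5, 0.0, -0.3], np.float64(-0.019))
(-0.022, np.float64(-0.8), [0.0, 0.4, -1.0], np.float64(-0.0219))
(-0.0245, np.float64(-0.4), [-0.3, 0.1, -0.8], np.float64(-0.0246))
(-0.027, np.float64(0.1), [0.1, 0.0, 0.0], np.float64(-0.0272))
(-0.045, np.float64(-0.3), [-0.4, -0.5, -0.7], np.float64(-0.0455))
(-0.054, np.float64(-0.3), [-0.3, 0.5, -0.6], np.float64(-0.0544))
(-0.0555, np.float64(3.1), [-1.5, 0.6, 2.6], np.float64(-0.055))
(-0.0565, np.float64(6.2), [-2.7, 1.9, 5.4], np.float64(-0.0552))
(-0.0575, np.float64(9.2), [-4.5, 3.0, 7.9], np.float64(-0.0554))
(-0.0585, np.float64(12.3), [-6.2, 3.0, 10.5], np.float64(-0.0555))
bush 3 through True clock 22.8 grip 0.014060776072926768
```

```bash
python3 - <<'E'
from rig import r
from h import *
r.servo_line(TOP[2]+ax*(L+.02));r.servo_line(TOP[0]+ax*(L+.02),max_speed=.2);r.servo_line(TOP[0]+ax*(L+.008),max_speed=.06)
t=probe(r,0)
r.servo_line(TOP[0]+ax*(L+.06))
r.move_pose([*PIN,.165],QD)   # tip at .094
r.sleep(.2);look(r,"w5")
p=cv2.imread("pics/w5.png");cv2.imwrite("pics/w5c.png",cv2.resize(p[100:330,200:440],None,fx=2.5,fy=2.5))
s=r.read_state();print(s["clock"],s["ee_pos"])
z=np.load("w5.npz");print(wproj(np.array([*PIN,.07]),z["K"],z["T"]),wproj(np.array([*PIN,.094]),z["K"],z["T"]))
E
```

```text
(-0.019, np.float64(0.6), [-1.0, -0.1, -0.2], np.float64(-0.0189))
(-0.022, np.float64(-1.0), [0.9, 0.3, -1.1], np.float64(-0.0219))
(-0.0245, np.float64(6.7), [-3.3, 2.4, 5.5], np.float64(-0.0226))
(-0.027, np.float64(16.3), [-8.3, 3.1, 13.7], np.float64(-0.023))
bush 1 through False clock 26.3667 grip 0.013921084703785728
28.0917 [ 0.50132566 -0.32400431  0.16523218]
(np.float64(317.39598945181706), np.float64(203.3170349036991)) (np.float64(317.1395528926543), np.float64(213.94079004343916))
```

View pics/w5c.png

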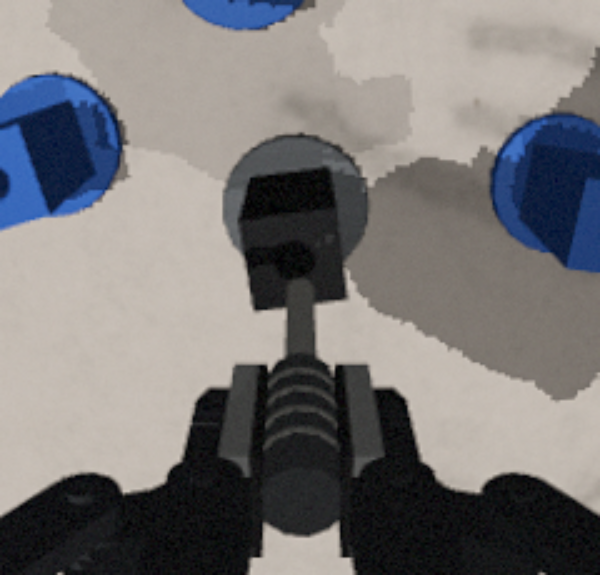

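Bush 1 is the blind one, with a stop at 23 mm. The holder bore at about (319,203) sits right ahead of the tip at about (320,214), so I'll insert and release, and compute the tray pose.

```bash
python3 - <<'E'
from rig import r
from h import *
W,p=cloud("side");w=W[235:325,405:500].reshape(-1,3);w=w[np.isfinite(w[:,0])]
k=(w[:,2]>.02)&(w[:,2]<.04)&(w[:,1]>.2)&(w[:,0]<.53);print("tray",k.sum(),cv2.minAreaRect(w[k][:,:2].astype(np.float32)))
r.sleep(.1);f0=r.read_state()["wrist_force"]
ok=True
for zt in(.135,.12,.09,.0825):
    r.servo_line([*PIN,zt],max_speed=.08);s=r.read_state();f=s["wrist_force"]-f0;print(zt,f.round(1),s["ee_pos"].round(4))
    if f[2]>8: ok=False;break
if ok:
    r.gripper_open();r.servo_line([*PIN,.16],max_speed=.15);r.sleep(.1);look(r,"w6")
    z=np.load("w6.npz");W2=wcloud(z["d"],z["K"],z["T"]).reshape(-1,3)
    t=W2[(np.hypot(W2[:,0]-PIN[0],W2[:,1]-PIN[1])<.02)];print("pin top",np.sort(t[:,2])[-20],t[t[:,2]>.108].mean(0))
print(r.read_state()["clock"])
for yt in (np.array([1,1,0.]),np.array([-1,1,0.]),np.array([0,1.,0])):
    print(r.ik([.43,.303,.03],tool_q(np.array([0,0,-1.]),yt)))
E
```

```text
tray 453 ((0.43624550104141235, 0.301628440618515), (0.13049671053886414, 0.11346645653247833), 87.99343872070312)
0.135 [-0.3 -0.  -0.3] [ 0.5008 -0.3242  0.1339]
0.12 [0.5 0.1 0.5] [ 0.5009 -0.3242  0.1189]
0.09 [-1.   0.2  0.9] [ 0.5008 -0.3241  0.0891]
0.0825 [-0.1 -0.1  0.4] [ 0.5009 -0.3242  0.0818]
pin top 0.25257048588907155 [ 0.49030534 -0.32208125  0.23097449]
31.3333
[ 0.48631665  0.10467681 -0.24473753  1.22138199  0.          1.27171481]
[ 0.48631665  0.10467681 -0.24473753  1.22138199  0.         -0.29908152]
[ 0.48631665  0.10467681 -0.24473753  1.22138199  0.          0.48631665]
```

```bash
python3 - <<'E'
from rig import r
from h import *
z=np.load("w6.npz");W2=wcloud(z["d"],z["K"],z["T"]).reshape(-1,3)
t=W2[(np.hypot(W2[:,0]-PIN[0],W2[:,1]-PIN[1])<.02)&(W2[:,2]<.13)];print("pin top",t[:,2].max(),t[t[:,2]>.108].mean(0))
r.servo_line([*PIN,.20],max_speed=.2)
r.move_pose(TOP[0]+ax*.05,QT)
r.servo_line(TOP[0]+ax*.0,max_speed=.12);r.servo_line(TOP[0]-ax*.028,max_speed=.06)
s=r.read_state();print(s["wrist_force"],(s["ee_pos"]-TOP[0])@ax)
r.gripper_close(60);s=r.read_state();print(s["grip_width"],s["grasp_force"],s["wrist_force"],s["clock"])
r.servo_line(TOP[0]-ax*.013,max_speed=.04);s=r.read_state();print(s["grip_width"],s["wrist_force"])
r.servo_line(TOP[0]+ax*.05,max_speed=.1)
r.sleep(.1);look(r,"w7");s=r.read_state();print(s["grip_width"],s["grasp_force"],s["wrist_force"],s["clock"])
E
```

```text
pin top 0.1166541256519216 [ 0.50024698 -0.32299751  0.11449996]
[ 0.32072107  0.31229687 -0.18366117] -0.028336281152162416
0.033397616857655646 60.42404062114656 [-0.22365929 -3.13056518  1.2985495 ] 34.5417
0.033495060999664615 [-0.1293787  -0.233351   -3.01847111]
0.033520800353973874 60.06667605601251 [ 0.15783091 -0.50730656 -3.4838731 ] 36.0
```

View pics/w7.png

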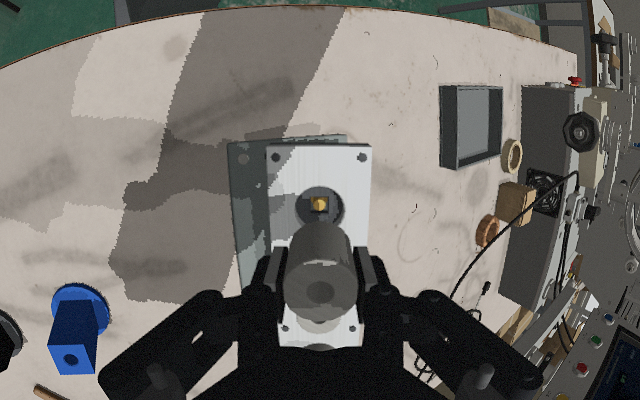

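Bush 1 is held at (320,280) and its seat at (320,205) is empty, with the button showing. Now to the tray.

```bash
python3 - <<'E'
from rig import r
from h import *
T=np.array([.436,.302]);Q=tool_q(np.array([0,0,-1.]),np.array([-1,1,0.]))
s=r.read_state();r.servo_line(s["ee_pos"]+[0,0,.06],max_speed=.15)
r.move_pose([*T,.14],Q)
r.sleep(.1);f0=r.read_state()["wrist_force"][2]
for z in(.05,.03,.026,.024,.0225):
    r.servo_line([*T,z],max_speed=.12 if z>.04 else .05);s=r.read_state();print(z,s["wrist_force"][2]-f0,s["ee_pos"])
    if s["wrist_force"][2]-f0>4:break
r.gripper_open();s=r.read_state();print(s["wrist_force"],s["clock"])
r.servo_line([*T,.18],max_speed=.15)
r.move_pose([.30,.36,.25],Q);r.sleep(.2)
look(r,"w8");a,_=r.read_camera("scene");print(r.read_state()["clock"])
b=cv2.imread("pics/w8.png");c=cv2.resize(a[140:320,160:420],None,fx=2.1,fy=2.1)
o=np.zeros((600,560,3),np.uint8);o[:378,:546]=c;d=cv2.resize(b,(352,220));o[378:598,:352]=d;cv2.imwrite("pics/end.png",o)
E
```

```text
0.05 0.2732420703973313 [0.43674431 0.30227862 0.05092025]
0.03 -1.3106462545464126 [0.43557513 0.30182731 0.02946999]
0.026 -0.5796232187328303 [0.43584135 0.30193004 0.02579319]
0.024 -0.5724692953574277 [0.43590409 0.30195495 0.02389281]
0.0225 0.14150432043287164 [0.43588502 0.30193876 0.02236385]
[ 0.14387242  0.47590707 -0.03880959] 40.6917
42.8833
```

View pics/end.png

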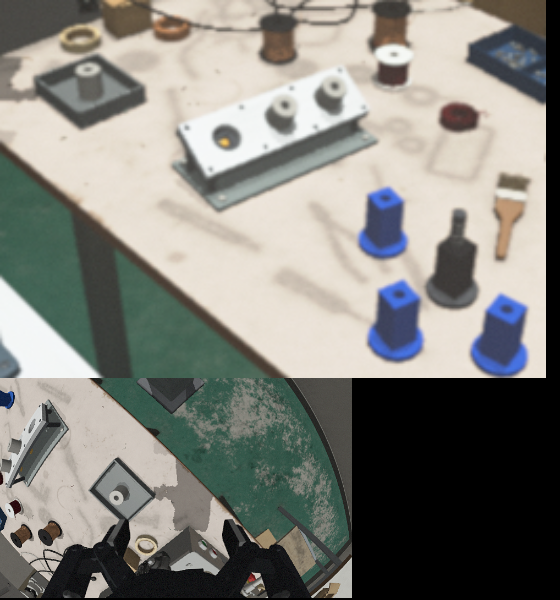

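The bush stands in the tray (90,80), the two good bushes are seated at (285,110) and (333,92), and the pin is in the black holder (458,235). Everything else is undisturbed.

```bash
python3 -c "
from rig import r
print(r.hand_in())"
```

```text
the job is handed in; nothing more can be done
None
```

The job is handed in at about 43 s: the blind bush (seat 1) stands in the scrap tray, buttons 2 and 3 were pushed to a hard stop, and the pin is back in its holder.

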